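Release the safety tab and open the detergent box

ROBOT

A 6-joint arm with a two-finger parallel gripper is mounted at the origin on the work surface. World frame = base frame: x ahead of the robot, y to its left, z up, the work surface at z = 0. Lengths are in m, angles in rad, forces in N, time in s.
With the tool pointing down it reaches from about 0.25 to 0.775 m from the base axis. Payload 4 kg.
Tool frame: the origin (TCP) lies at the very end of the fingers, on their centre line; the grasp point (between the pads) lies r.grip_point_offset behind it (r.grip_point_offset is the distance from the TCP to the grasp point, in m); y points along the fingers, x is the direction in which the jaws open and shut, and the axes are right-handed (so a half turn about y gives the same grasp; the last joint's range is limited). The gripper opens to 85 mm and grips with 20 to 120 N. Pads are 22 mm wide; open, the fingers measure 114 mm over their backs; the gripper's body (76 mm by 85 mm) begins 54 mm behind the grasp point. The pads swing forward as they close: fully open they stand 13 mm farther back than shut.
Start: joints at [-1.234, 0.087, 1.371, -0, 1.684, -0.103], TCP at [0.234, -0.498, 0.205] pointing down, gripper open.
Joint ranges: [-3.1, 3.1], [-0.76, 2.03], [0.27, 2.55], [-1.08, 4.22], [0.17, 2.65], [-2.57, 2.57]. Speed limits (rad/s): [2.79, 2.79, 3.14, 3.14, 3.14, 3.14].

INTERFACE

Orientations are given as a unit quaternion [x, y, z, w].
In Python, from plant import r gives the robot as it stands. The module is installed in compiled form; this text tells all that it offers.
- The arm moves only by the tool play_rows, never from a script. Its argument "rows" is a list that holds one entry, the list of rows, each a list of 5 numbers: the shift along the tool's x, y, z in mm, then the turn about the tool's y in rad, then the finger opening in mm, from 0 to 85.4. In form: [[[x, y, z, turn, fingers], ...]]. A call has 1 to 8 rows; each row shifts and turns the commanded pose from where the row before left it, along the tool's axes as they then stand; what a row does not reach is not made up. A row lasts 1/8 s, in which the tool goes at most 62.5 mm and 10.7 degrees, less where a joint would pass 70% of its speed; a pose out of reach is approached as far as the arm can. A call with a gripper value outside its range is refused whole. The fingers move at their own pace and stop on an object; "grip_force" is the grip in N (left out, the last holds). Time passes only in rows, so rows that do not move let the fingers close. It gives the time, the measured TCP pose, the force and the opening at its end, in the units of the state.
- r.get_state(): the state, without advancing time (a new reading comes with each control period).
- r.read_camera(name): name is "scene" or "top"; returns a dict with "image" (480x640x3 uint8, blue, green, red), "fx", "fy", "cx", "cy" (pixels), "D" ([k1, k2, p1, p2, k3] as OpenCV has them; the pictures are not rectified), "position" and "rotation" of the camera in the world. Camera axes: x right, y down, z forward; pixel columns grow to the right and rows downward; lengths in m; the calibration is good to about 2 mm. A picture is of the moment at which its call begins. There is no depth.
- r.sign_off(): hands the job in, once; it reports no verdict.
Trained networks look in the newest picture that a camera, given by its name, has taken for a name from the list of things; names that differ only in an ending like _2 or _b are one class to them, and where a whole thing is asked for, a point or a joint stands for the part that bears it (a point fixed in the world has none). Each returns a list of dicts, best first, with "score" (0 to 1); they miss things now and then, are a little off and sometimes report something else, mostly with a low value. They report only what shows in the picture. A call takes as long as a camera call.
- r.find_in(camera, label): "uv" ([column, row] in pixels, amid what is visible of it).
- r.landmark_of(camera, label): "uv" ([column, row] in pixels: a listed point, or the origin of a listed thing).
The state is a dict: "time": time; "joint_positions": joint angles; "joint_vel": joint speeds; "joint_torque": joint torques, N m; "tool_pos": TCP position; "tool_rot": TCP orientation; "wrist_force": force on the tool from outside, world axes, zero at the start; "moment": the same for the moment, N m; "width": finger opening in m.
Only numpy, scipy, OpenCV 4.12 (cv2) and the standard library are available. Lean on these libraries where they do the work, as an engineer would, in place of code of your own. Each camera call takes 0.05 s, during which the arm holds its last target. There are 200 camera calls.

TASK

Open the locked detergent box: slide the safety tab gently aside until its tongue bar no longer covers the latch lever, then lift the lever up and over past upright so that the sprung lid pops up, and leave it that way. Do not ram the tab into its stop, do not pull hard on the lever while the bar still holds it, and leave the bottle, the flask and the cup standing where they are.

Things in the scene. Friction and masses are not known exactly. Their poses are not given: they have to be found in the camera images.
- box: Grey steel detergent box, 240 (its x) x 280 (its y) x 110 mm high, fixed to the table. Origin: centre of its underside; z up; its -x side is the front, facing the robot. The front of its top (x = -120 to -8 mm) is a rigid fixed deck at z = 110 mm; behind it lies the lid. Two pivot plates on the deck carry the lever (x = -106 to -84, |y| = 10 to 16 mm, up to z = 144 mm).
- stop_block: Rigid steel stop block on the deck for the tongue bar, 24 (x) x 8 (y) x 44 mm high. Origin: centre of its underside, at box x = -60, y = 76.5, z = 110 mm; the bar's outer end meets its face at y = 72.5 mm. More than 16 N there bends the bar.
- tab: Aluminium safety tab; slides only along the box's +y (axes as the box's). Origin: centre of its underside on the deck, at box x = -60, y = 23 to 26 mm at the start. Block 18 (x) x 22 (y) x 42 mm high with a post on top. Through it runs a level steel tongue bar, 12 wide, 8 thick, 61 long, clamped in it, over the lever with a 1.5 mm gap. Friction about 3 N; stays where left.
- tab_post (a point): Centre of the tab's thumb post, 16 (x) x 8 (y) mm, 53 mm above the tab's origin; it shows from 42 to 65 mm above it. How far the bar sticks out is set differently on each box and not measured: the lever is free after 3 to 32 mm of slide, and only 2.5 mm later the bar hits the stop block. So slide on slowly until the stop is felt.
- lever: Steel latch lever. Origin: its pivot, at box (-95, 0, 134) mm, hinged about the box's y; its x runs along the bar. Bar 18 mm wide (y), 12 thick, 110 long; its last 12 mm carry a foot down to the lid. Shut: level, towards the box's +x, z = 128 to 140 mm. The free end lifts up and over the pivot to the front, to an end stop 1.9 rad from shut.
- lever_grip (a point): Point to take the lever: middle of the bar, 86 mm from the pivot. Stiff hinge (0.2 N m of friction; lifting takes 3 to 8 N here): it stays where it is left, and lifts only with the tongue bar clear. While held by the bar it must not be pulled by more than about 15 N.
- lid (a joint): Angle of the lid, a grey plate 126 (x) x 278 (y) mm hinged along the box's rear top edge: 0 = shut, level with the deck, held down by the lever's foot. With the lever out of its way a weak spring (about 1 N at its front edge) raises it to about 0.45.
- tea_bottle: Loose bystander: tea bottle, 62 mm wide, 185 mm high, standing beside the box. Origin: centre of its underside.
- flask: Loose bystander: olive drinking flask, 62 mm wide, 170 mm high, standing beside the box. Origin: centre of its underside.
- scoop_cup: Loose bystander: white measuring cup, 72 mm wide, 70 mm high, standing beside the box. Origin: centre of its underside.

How it is judged:
By the outcome, as a careful person would: the job done as asked, in the order asked, and still so for the second after the job is handed in, with the robot touching nothing.
It also fails if it takes over 51 s, if anything falls off the work surface, if the arm or the gripper's body presses on something with over 40 N, if the wrist force passes 120 N, or if a joint passes its speed limit or range.

## Working session

There is one attempt and no reset: what is moved stays moved. The work goes in short steps, Python scripts to look and compute and a tool call to move; the robot and the scene stay as the last step left them, time stands still between calls to the robot, and variables do not carry over. Pictures are saved under pics/ and viewed, and the job is handed in when it is done.

Besides the shell and the picture viewer there is one more tool, called after "Request:" as a command line: name --argument value ..., lists and objects as JSON in quotes. play_rows: Moves the arm, as the interface text tells. Its arguments: {"type":"object","properties":{"rows":{"type":"array"},"grip_force":{"type":"number"}},"required":["rows"]}

```bash
mkdir -p pics
cat > h.py <<'E'
import numpy as np, cv2
from plant import r
from scipy.spatial.transform import Rotation as R
def cam(n):
    c=r.read_camera(n); c['K']=np.array([[c['fx'],0,c['cx']],[0,c['fy'],c['cy']],[0,0,1.]]); c['D']=np.array(c['D'],float); c['p']=np.array(c['position']); 
    q=np.array(c['rotation']); c['R']=q if q.shape==(3,3) else R.from_quat(q).as_matrix(); return c
def ray(c,uv):
    n=cv2.undistortPoints(np.array([[uv]],float),c['K'],c['D'])[0,0]; return c['R']@np.array([n[0],n[1],1])
def atz(c,uv,z):
    d=ray(c,uv); return c['p']+d*(z-c['p'][2])/d[2]
def tri(cs,uvs):
    A=0;b=0
    for c,u in zip(cs,uvs):
        d=ray(c,u); d/=np.linalg.norm(d); P=np.eye(3)-np.outer(d,d); A=A+P; b=b+P@c['p']
    return np.linalg.solve(A,b)
def proj(c,X):
    rv=cv2.Rodrigues(c['R'].T)[0]; return cv2.projectPoints(np.array(X,float).reshape(-1,3),rv,-c['R'].T@c['p'],c['K'],c['D'])[0][:,0]
E
python3 - <<'E'
from h import *
np.set_printoptions(precision=4,suppress=True)
cs=[cam(n) for n in('scene','top')]
for c,n in zip(cs,('scene','top')):
    cv2.imwrite(f'pics/{n}0.png',c['image']); print(n,c['p'],c['R'].tolist())
for l in ['box','stop_block','tab','tab_post','lever','lever_grip','lid','tea_bottle','flask','scoop_cup']:
    o=[r.landmark_of(n,l) for n in('scene','top')]
    print(l,[[(np.round(d['uv'],1).tolist(),round(d['score'],2)) for d in x[:2]] for x in o], tri(cs,[x[0]['uv'] for x in o]) if all(o) else '')
s=r.get_state(); print(s, r.grip_point_offset)
E
```

```text
scene [1.104  0.2166 0.8205] [[-0.32998330766331657, 0.7351697214083356, -0.5921456724387735], [0.9439727955130216, 0.2603975424361551, -0.20275226564589105], [0.0051359512174625754, -0.6258742690170296, -0.779907059454837]]
top [0.3876 0.0133 0.9996] [[0.09588740309547326, -0.9730855266598795, 0.20954752141858252], [-0.9953859769806601, -0.09299436796260631, 0.023639043074796112], [-0.0035160713677217653, -0.21084735078321581, -0.9775126760865235]]
box [[([352.9, 299.1], 0.56)], [([281.1, 234.8], 0.72)]] [0.5762 0.1104 0.0045]
stop_block [[([404.8, 232.9], 0.47)], [([245.1, 262.7], 0.58)]] [0.4959 0.1641 0.113 ]
tab [[([373.9, 233.1], 0.7), ([353.1, 301.1], 0.18)], [([268.4, 257.3], 0.54)]] [0.511  0.1193 0.1116]
tab_post [[([374.4, 207.7], 0.56)], [([268.8, 252.6], 0.73), ([282.1, 235.6], 0.23)]] [0.5108 0.1135 0.1708]
lever [[([354.4, 206.8], 0.79)], [([287.7, 268.4], 0.89)]] [0.4906 0.0785 0.1393]
lever_grip [[], [([272.2, 223.3], 0.75)]] Traceback (most recent call last):
  File "<stdin>", line 7, in <module>
ValueError: it knows: box, flask, lever, lever_grip, scoop_cup, stop_block, tab, tab_post, tea_bottle
```

```bash
ls pics
```

```text
scene0.png
top0.png
```

Run:
```python
from h import *
np.set_printoptions(precision=4,suppress=True)
cs=[cam(n) for n in('scene','top')]
for l in ['tea_bottle','flask','scoop_cup','lever_grip']:
    o=[r.landmark_of(n,l) for n in('scene','top')]
    print(l,[[(np.round(d['uv'],1).tolist(),round(d['score'],2)) for d in x[:2]] for x in o], tri(cs,[x[0]['uv'] for x in o]) if all(o) else '')
    if o[1]: print('   top z0',atz(cs[1],o[1][0]['uv'],0), atz(cs[1],o[1][0]['uv'],.134))
s=r.get_state(); print(s, r.grip_point_offset)
# box fit: z=0 origin & yaw from landmarks
pts={'stop_block':([404.8,232.9],[245.1,262.7],[-.06,.0765,.11]),'tab':([373.9,233.1],[268.4,257.3],[-.06,.0245,.11]),'post':([374.4,207.7],[268.8,252.6],[-.06,.0245,.163]),'lever':([354.4,206.8],[287.7,268.4],[-.095,0,.134]),'box':([352.9,299.1],[281.1,234.8],[0,0,0]),'grip':(None,[272.2,223.3],[-.009,0,.134])}
from scipy.optimize import least_squares
def T(p,X):
    c,s_=np.cos(p[2]),np.sin(p[2]); X=np.array(X); return np.array([p[0]+c*X[0]-s_*X[1],p[1]+s_*X[0]+c*X[1],X[2]])
def res(p):
    o=[]
    for a,b,X in pts.values():
        for c,u in zip(cs,(a,b)):
            if u is not None:o+=list(proj(c,T(p,X))[0]-u)
    return np.array(o)
f=least_squares(res,[.57,.11,.3],loss='soft_l1'); print(f.x, res(f.x).round(1))
B=[(x,y,.11) for x,y in((-.12,-.14),(.12,-.14),(.12,.14),(-.12,.14),(-.12,-.14))]
for c,n in zip(cs,('scene','top')):
    im=c['image'].copy(); q=proj(c,[T(f.x,b) for b in B]).astype(int); cv2.polylines(im,[q.reshape(-1,1,2)],False,(0,0,255),1)
    for v in pts.values(): cv2.circle(im,tuple(int(a) for a in proj(c,T(f.x,v[2]))[0]),2,(0,255,0),-1)
    cv2.imwrite(f'pics/{n}1.png',im)
```

```text
tea_bottle [[([228.7, 314.3], 0.95), ([356.6, 208.3], 0.27)], [([373.2, 197.9], 0.85)]] [ 0.6754 -0.0776  0.0049]
   top z0 [ 0.6762 -0.0764  0.    ] [ 0.6375 -0.0644  0.134 ]
flask [[([481.2, 287.5], 0.91)], [([177.3, 268.4], 0.92)]] [0.4836 0.3153 0.0122]
   top z0 [0.4844 0.3215 0.    ] [0.4714 0.2802 0.134 ]
scoop_cup [[([240.5, 249.2], 0.59), ([404.0, 235.4], 0.26)], [([386.3, 260.6], 0.6), ([286.2, 270.8], 0.3)]] [ 0.5424 -0.1145  0.0072]
   top z0 [ 0.5429 -0.1135  0.    ] [ 0.5221 -0.0965  0.134 ]
lever_grip [[([357.5, 251.1], 0.58), ([227.6, 313.5], 0.58)], [([275.8, 224.8], 0.63)]] [0.5703 0.109  0.1309]
   top z0 [0.5972 0.1259 0.    ] [0.5691 0.1108 0.134 ]
{'time': 1.2, 'joint_positions': array([-1.2341,  0.0872,  1.3707,  0.    ,  1.6836, -0.1031]), 'joint_vel': array([-0.0011, -0.0003,  0.0007, -0.    ,  0.0008, -0.001 ]), 'joint_torque': array([  0.0023, -35.1721, -31.3461,  -0.0003,   0.0003,   0.    ]), 'tool_pos': array([ 0.2342, -0.4977,  0.2052]), 'tool_rot': array([ 0.597 , -0.3789,  0.3789, -0.597 ]), 'wrist_force': array([-0.2708,  0.2075,  0.4313]), 'moment': array([-0.0074,  0.0157, -0.0497]), 'width': 0.08533104211777896} 0.0187
[0.5766 0.1125 0.3512] [-1.6  0.3 -0.9  1.4 -2.3  0.3  2.9 -0.1  0.1  4.1 -0.4  0.1  1.9  1.1
 -0.   1.9  1.8  2.  -0.1  0.1  4.3  2.1]
```

View pics/scene1.png

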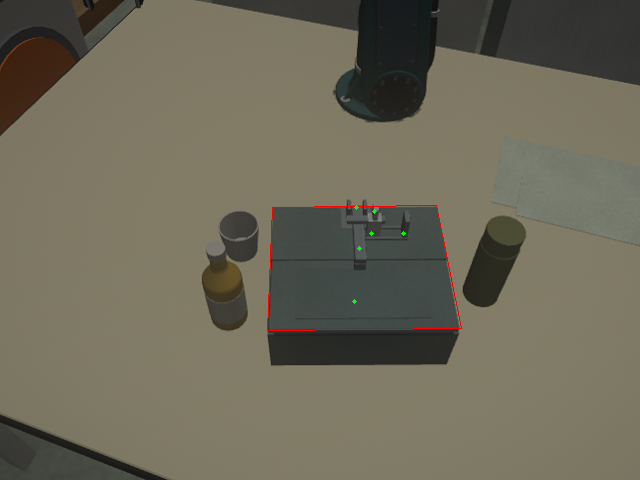

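View pics/top1.png

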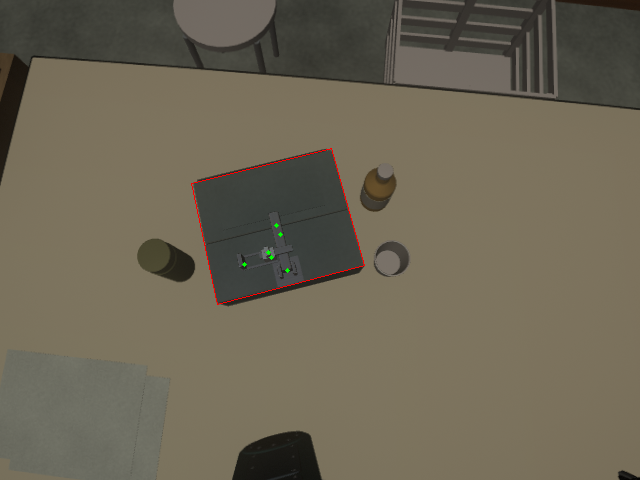

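```bash
cat >> h.py <<'E'
BP=[0.5766,0.1125,0.3512]
def T(X,p=BP):
    c,s_=np.cos(p[2]),np.sin(p[2]); return np.array([p[0]+c*X[0]-s_*X[1],p[1]+s_*X[0]+c*X[1],X[2]])
def inbox(W,p=BP):
    c,s_=np.cos(p[2]),np.sin(p[2]); d=np.array(W)-[p[0],p[1],0]; return np.array([c*d[0]+s_*d[1],-s_*d[0]+c*d[1],d[2]])
E
python3 - <<'E'
from h import *
np.set_printoptions(precision=4,suppress=True)
s=r.get_state(); M=R.from_quat(s['tool_rot']).as_matrix(); print(M)
by=np.array([-np.sin(BP[2]),np.cos(BP[2]),0])
for sg in(1,-1):
    t=M.T@(sg*by); print('turn',np.arctan2(-t[2],t[0]))
print('delta tool to above start',M.T@(T([-.06,-.005,.25])-s['tool_pos'])*1000, T([-.06,-.005,.25]))
for n in('scene','top'):
    im=cv2.imread(f'pics/{n}0.png'); x,y=(320,180) if n=='scene' else (220,195)
    cr=im[y:y+100,x:x+100]; cv2.imwrite(f'pics/{n}z.png',cv2.convertScaleAbs(cv2.resize(cr,(600,600),interpolation=cv2.INTER_CUBIC),alpha=1.8))
E
```

```text
[[ 0.4258  0.      0.9048]
 [-0.9048 -0.0001  0.4258]
 [ 0.0001 -1.      0.    ]]
turn -3.0529595975346715
turn 0.0886330560551219
delta tool to above start [-406.6203  -44.8015  509.4193] [0.522  0.0872 0.25  ]
```

View pics/scenez.png

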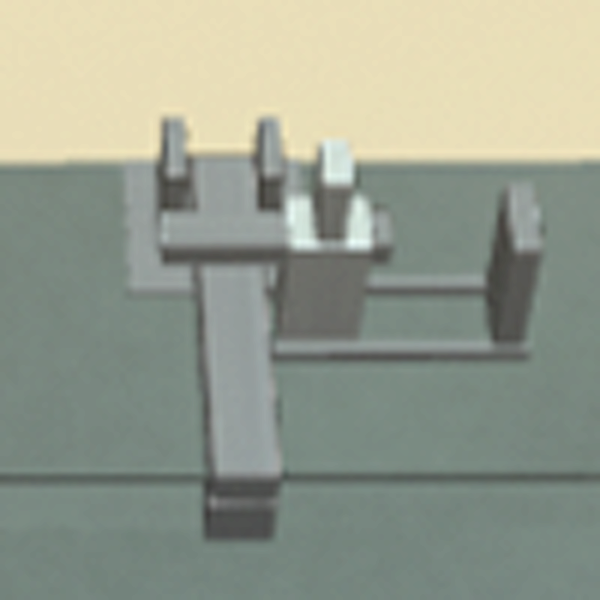

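View pics/topz.png

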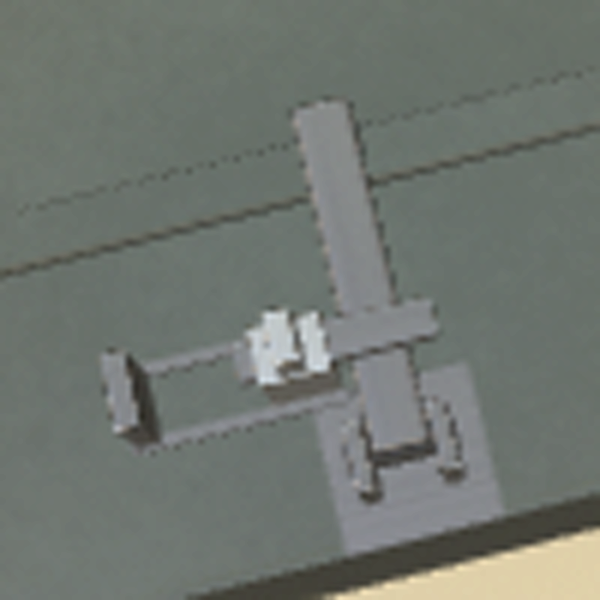

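Request:
play_rows --rows '[[[-30,-6,38,0,0],[-30,-6,38,0,0],[-30,-6,38,0,0],[-30,-6,38,0,0],[-30,-6,38,0,0],[-30,-6,38,0,0],[-30,-6,38,0,0],[-30,-3,38,0,0]]]' --grip_force 20

```text
time: 2.2
tool_pos: [0.4077, -0.1497, 0.2509]
tool_rot: [-0.597, 0.378, -0.379, 0.597]
wrist_force: [0.1, 0.0, -0.5]
width: 0.0003
```

Request:
play_rows --rows '[[[-30,0,38,0,0],[-30,0,38,0,0],[-30,0,38,0,0],[-30,0,38,0,0],[-30,0,30,0,0],[0,0,0,0.089,0],[0,0,0,0,0]]]'

```text
time: 3.08
tool_pos: [0.5079, 0.0626, 0.2501]
tool_rot: [0.58, -0.405, 0.404, -0.58]
wrist_force: [-0.8, -0.6, -0.3]
width: -0.0001
```

```bash
cat > st.py <<'E'
from h import *
np.set_printoptions(precision=4,suppress=True)
s=r.get_state(); M=R.from_quat(s['tool_rot']).as_matrix()
by=np.array([-np.sin(BP[2]),np.cos(BP[2]),0]); t=M.T@-by
print('t',s['time'],'box mm',inbox(s['tool_pos'])*1000,'turn',np.arctan2(-t[2],t[0]),'F',s['wrist_force'],'Fbox',inbox(s['wrist_force'],[0,0,BP[2]]),'w',s['width'],s['joint_positions'])
E
python3 st.py
python3 - <<'E'
from h import *
np.set_printoptions(precision=1,suppress=True)
a=cam('scene');b=cam('top')
for n,c,l in(('scene',a,[(346.3,217.6),(384.5,218),(401.5,216)]),('top',b,[(292.4,247.6),(259.1,253.3),(243,262)])):
    for u in l: print(n,inbox(atz(c,u,.1495))*1000)
p=[r.landmark_of(n,'tab_post') for n in('scene','top')]
for n,c in(('scene',a),('top',b)):
  cv2.imwrite(f'pics/{n}2.png',c['image'])
print(p)
E
```

```text
t 3.075 box mm [-81.6486 -23.1766 250.0518] turn 0.0016937328832451577 F [-0.7618 -0.6131 -0.2849] Fbox [-0.9262 -0.3136 -0.2849] w -0.00014120413010614062 [ 0.0121 -0.0025  1.3757 -0.0002  1.7686  1.2299]
scene [-60.2 -19.  149.5]
scene [-58.7  41.5 149.5]
scene [-62.7  69.  149.5]
top [-59.5 -18.5 149.5]
top [-54.5  41.7 149.5]
top [-62.5  73.1 149.5]
[[{'uv': [374.3, 208.8], 'score': 0.67}], [{'uv': [271.4, 251.2], 'score': 0.38}]]
```

Request:
play_rows --rows '[[[-16,20,22,0,0],[0,25,0,0,0],[0,25,0,0,0],[0,15,0,0,0],[0,6,0,0,0],[0,0,0,0,0]]]'

```text
time: 4.03
tool_pos: [0.5232, 0.0845, 0.1595]
tool_rot: [-0.579, 0.405, -0.405, 0.58]
wrist_force: [-0.5, -0.4, 0.3]
width: -0.0003
```

```bash
python3 st.py
python3 - <<'E'
from h import *
for n,(x,y) in(('scene',(300,160)),('top',(200,180))):
    im=cam(n)['image'][y:y+120,x:x+120]; cv2.imwrite(f'pics/{n}3.png',cv2.convertScaleAbs(cv2.resize(im,(480,480),interpolation=cv2.INTER_CUBIC),alpha=1.8))
cv2.imwrite('pics/a3.png',np.hstack([cv2.imread('pics/scene3.png'),cv2.imread('pics/top3.png')])[:, :960][:, ::1])
cv2.imwrite('pics/a3.png',cv2.resize(cv2.imread('pics/a3.png'),(800,400)))
E
```

```text
t 4.025 box mm [-59.7946  -7.9172 159.5134] turn -0.0006698499809416627 F [-0.5488 -0.3813  0.3077] Fbox [-0.6465 -0.1692  0.3077] w -0.0002539478550719427 [ 0.0532  0.0557  1.4947 -0.0001  1.5907  1.2734]
```

View pics/a3.png

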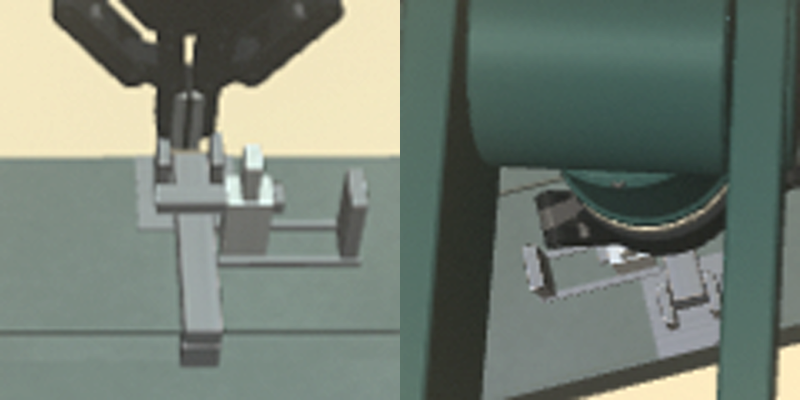

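Run:
```python
from h import *
c=cam('scene')
for X in [(-60,-7.9,159.5),(-60,-7.9,180),(-60,24.5,175),(-60,24.5,152),(-60,-19,149.5)]:
    u=proj(c,T(np.array(X)/1000))[0]; print(X,u,(u-[300,160])*800/240)
im=c['image'][140:260,300:420]; cv2.imwrite('pics/s4.png',cv2.convertScaleAbs(cv2.resize(im,(600,600),interpolation=cv2.INTER_CUBIC),alpha=2.5))
```

```text
(-60, -7.9, 159.5) [353.68220261 213.41718902] [178.94067536 178.05729674]
(-60, -7.9, 180) [354.49324272 204.54134752] [181.64414241 148.47115841]
(-60, 24.5, 175) [375.16289436 206.58055999] [250.5429812  155.26853331]
(-60, 24.5, 152) [373.84440727 216.42736953] [246.14802423 188.09123177]
(-60, -19, 149.5) [346.30052208 217.68607983] [154.33507359 192.28693276]
```

View pics/s4.png

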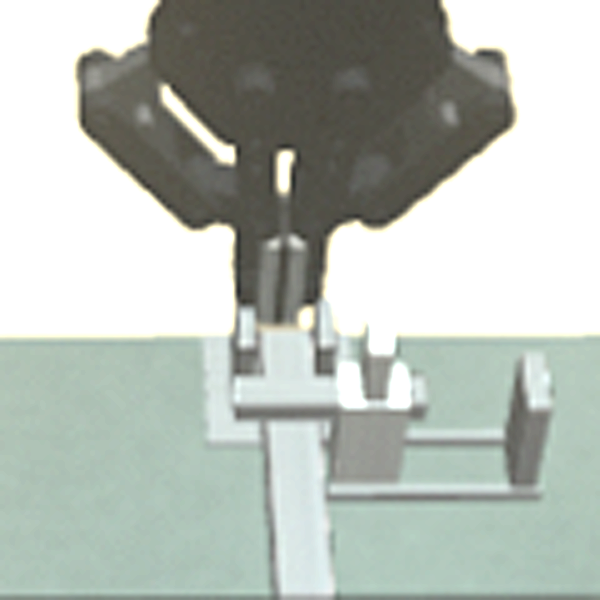

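Run:
```python
from h import *
np.set_printoptions(precision=1,suppress=True)
c=cam('scene')
for X in [(-95,13,144),(-95,-13,144),(-84,13,110),(-95,0,140)]:
    u=proj(c,T(np.array(X)/1000))[0]; print(X,u,(u-[300,140])*5)
u=np.array([285,326])/5+[300,140]-.4
for z in(.1595,.17,.18,.19): print(z,inbox(atz(c,u,z))*1000, atz(c,u,z)*1000)
# base check: arm base origin and horizon
print(proj(c,[[0,0,0],[.1,0,0],[0,.1,0]]))
t=cam('top')
print(proj(t,[[0,0,0],[.1,0,0],[0,.1,0], r.get_state()['tool_pos']]))
cv2.imwrite('pics/t5.png',t['image']); cv2.imwrite('pics/s5.png',c['image'])
```

```text
(-95, 13, 144) [364.6 203.7] [323.1 318.3]
(-95, -13, 144) [348.7 203.8] [243.5 318.9]
(-84, 13, 110) [363.5 222.4] [317.7 412.1]
(-95, 0, 140) [356.5 205.4] [282.5 326.9]
0.1595 [-78.3  -2.2 159.5] [503.8  83.5 159.5]
0.17 [-68.6  -3.4 170. ] [513.3  85.6 170. ]
0.18 [-59.4  -4.7 180. ] [522.4  87.7 180. ]
0.19 [-50.2  -5.9 190. ] [531.5  89.7 190. ]
[[378.8  94.5]
 [367.3 119.9]
 [420.2 103.3]]
[[306.6 536.3]
 [311.7 481. ]
 [254.4 530.6]
 [286.2 248. ]]
```

View pics/t5.png

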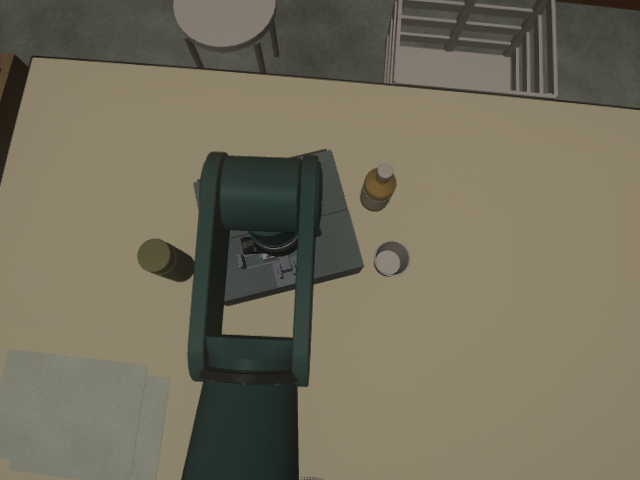

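View pics/s5.png

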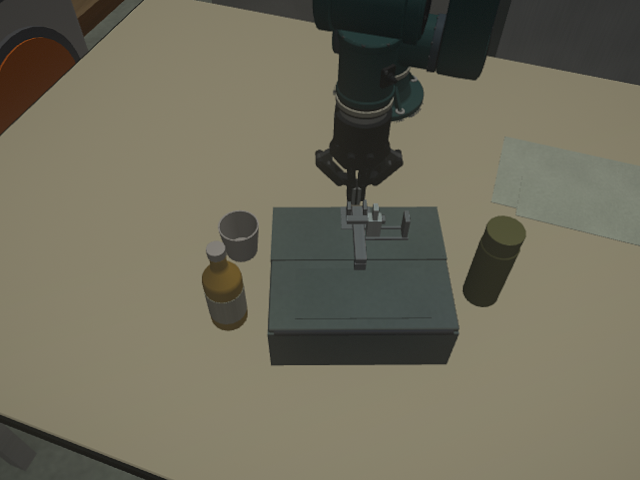

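Run:
```python
from h import *
im=cv2.imread('pics/scene2.png')
c=cam('scene'); W=T(np.array([-81.6,-23.2,250.])/1000)
u=proj(c,W)[0]; print(u,proj(c,W+[0,0,.0187]))
x,y=int(u[0])-40,int(u[1])-50
z=cv2.convertScaleAbs(cv2.resize(im[y:y+80,x:x+80],(640,640),interpolation=cv2.INTER_CUBIC),alpha=2.5)
for dz,col in((0,(0,0,255)),(.0187,(0,255,0))):
    q=(proj(c,W+[0,0,dz])[0]-[x,y]+.5)*8; cv2.circle(z,tuple(int(a) for a in q),4,col,-1)
cv2.imwrite('pics/s6.png',cv2.resize(z,(600,600)))
```

```text
[346.16149034 161.4051763 ] [[346.81667072 151.82620428]]
```

View pics/s6.png

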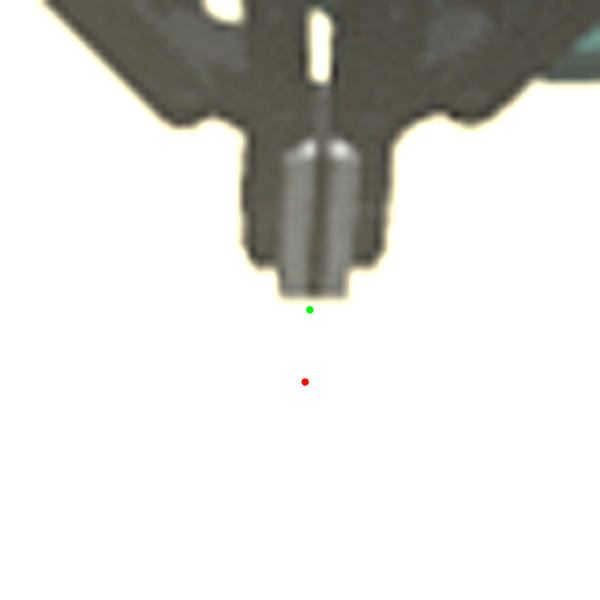

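Run:
```python
from h import *
im=cv2.imread('pics/t5.png')[215:275,225:305]
a=cv2.convertScaleAbs(cv2.resize(im,(800,600),interpolation=cv2.INTER_CUBIC),alpha=2.5,beta=20); cv2.imwrite('pics/t7.png',a)
im=cv2.imread('pics/s5.png')[140:215,310:410]
a=cv2.convertScaleAbs(cv2.resize(im,(800,600),interpolation=cv2.INTER_CUBIC),alpha=4,beta=20); cv2.imwrite('pics/s7.png',a)
```

```text
(no output)
```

View pics/t7.png

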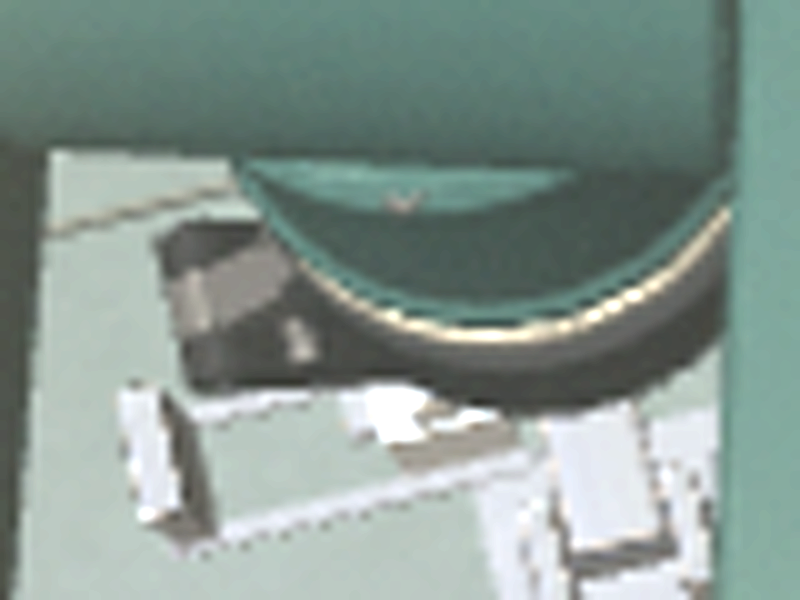

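View pics/s7.png

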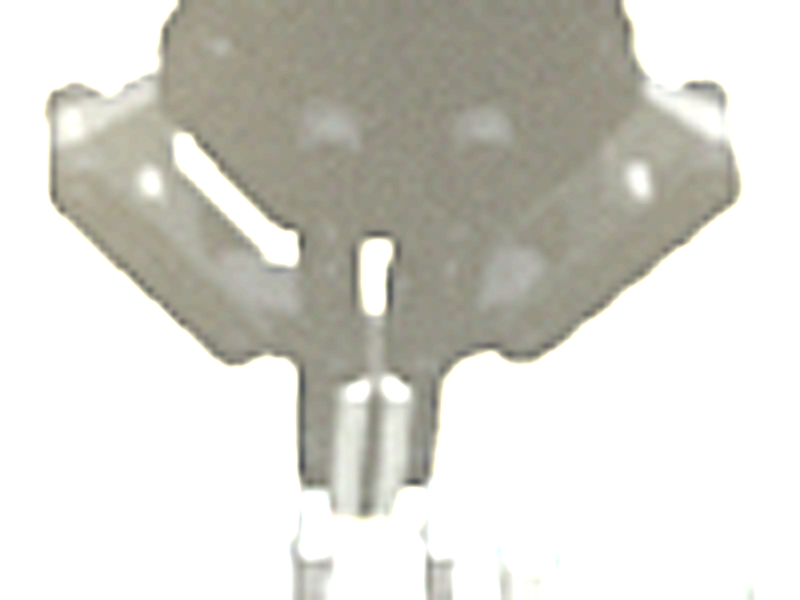

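Run:
```python
from h import *
np.set_printoptions(precision=1,suppress=True)
a=cam('scene');b=cam('top')
for u,v in (((399.8,153.5),(242.4,245.8)),((400.2,150.3),(243.5,252)),((400,156.5),(241,239.5))):
    X=tri([a,b],[u,v]); print(inbox(X)*1000, proj(a,X)[0]-u)
for x in(-60,-75): print(x,inbox(T(np.array([x,-8,300])/1000))*1000)
```

```text
[-61.7  51.1 282.9] [ 1.1 -0. ]
[-70.9  52.4 280.6] [ 0.7 -0. ]
[-52.4  50.3 285.8] [ 1.4 -0.1]
-60 [-60.  -8. 300.]
-75 [-75.  -8. 300.]
```

Run:
```python
import cv2,numpy as np
a=cv2.imread('pics/scene2.png')[125:185,310:380]
b=cv2.imread('pics/s5.png')[180:240,320:390]
f=lambda i:cv2.resize(i,(400,343),interpolation=cv2.INTER_CUBIC)
cv2.imwrite('pics/c8.png',np.hstack([f(a),f(b)]))
```

```text
(no output)
```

View pics/c8.png

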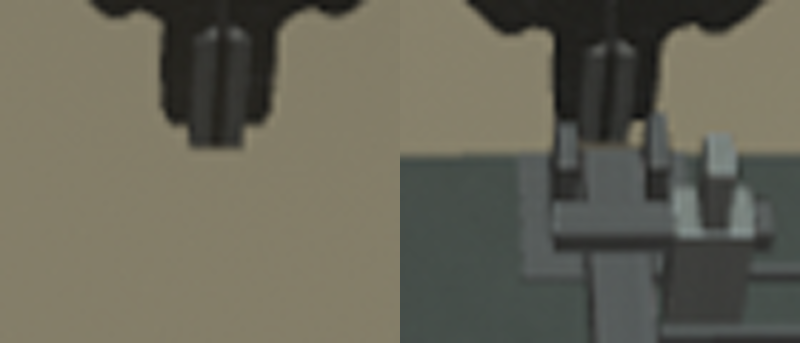

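Request:
play_rows --rows '[[[-2,0,0,0,0],[-2,0,0,0,0],[-2,0,0,0,0],[-2,0,0,0,0]]]'

```text
time: 4.92
tool_pos: [0.5202, 0.0924, 0.1591]
tool_rot: [0.58, -0.405, 0.405, -0.58]
wrist_force: [-0.1, 0.2, -0.8]
width: 0.0002
```

Request:
play_rows --rows '[[[-2,0,0,0,0],[-2,0,0,0,0],[-2,0,0,0,0]]]'

```text
time: 5.3
tool_pos: [0.5182, 0.098, 0.1592]
tool_rot: [0.58, -0.405, 0.405, -0.58]
wrist_force: [0.3, -0.5, -0.2]
width: -0.0
```

```bash
python3 st.py;  python3 - <<'E'
from h import *
im=cam('scene')['image'][170:250,310:430]
cv2.imwrite('pics/s9.png',cv2.resize(im,(720,480),interpolation=cv2.INTER_CUBIC))
E
```

```text
t 5.3 box mm [-59.8415   6.4908 159.2007] turn -0.0003736656773269819 F [ 0.2565 -0.5107 -0.1606] Fbox [ 0.0652 -0.5678 -0.1606] w -4.376528857803334e-05 [ 0.0794  0.0504  1.5008 -0.      1.5903  1.2994]
```

View pics/s9.png

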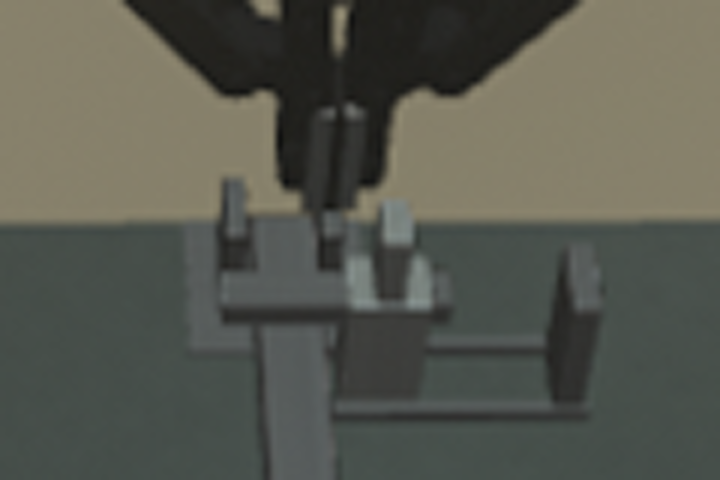

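Request:
play_rows --rows '[[[6,0,0,0,0],[5,0,0,0,0],[0,4,0,0,0],[0,4,0,0,0],[0,0,0,0,0]]]'

```text
time: 5.98
tool_pos: [0.5215, 0.0875, 0.1504]
tool_rot: [0.58, -0.405, 0.405, -0.579]
wrist_force: [-0.4, 0.5, 0.6]
width: -0.0003
```

Request:
play_rows --rows '[[[0,2,0,0,0],[0,2,0,0,0],[0,0,0,0,0]]]'

```text
time: 6.35
tool_pos: [0.5219, 0.0876, 0.147]
tool_rot: [0.58, -0.405, 0.405, -0.579]
wrist_force: [0.1, -0.4, -0.8]
width: -0.0
```

```bash
python3 st.py;  python3 - <<'E'
from h import *
im=cam('scene')['image'][170:250,310:430]
cv2.imwrite('pics/s10.png',cv2.resize(im,(720,480),interpolation=cv2.INTER_CUBIC))
E
```

```text
t 6.35 box mm [-59.9724  -4.5784 146.9555] turn -0.00031974549552272417 F [ 0.0644 -0.4036 -0.8358] Fbox [-0.0783 -0.4011 -0.8358] w -4.336498829709299e-06 [ 0.0591  0.06    1.5153 -0.0001  1.5667  1.2791]
```

View pics/s10.png

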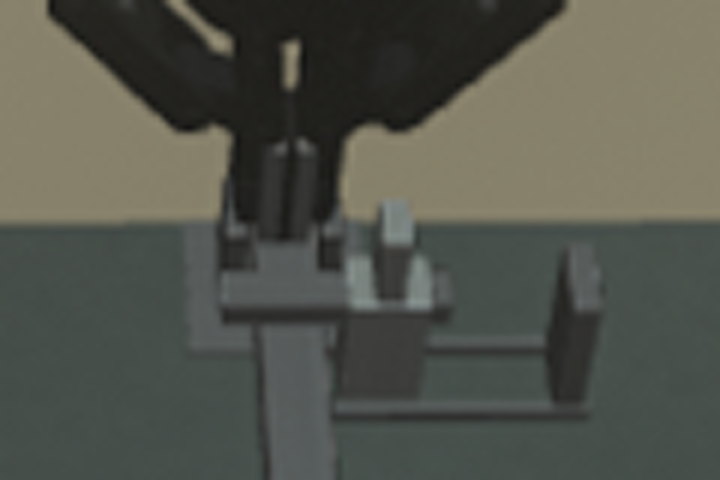

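Request:
play_rows --rows '[[[0,4,0,0,0],[0,3,0,0,0],[-2,0,0,0,0],[-2,0,0,0,0],[-1,0,0,0,0],[-1,0,0,0,0],[0,0,0,0,0]]]'

```text
time: 7.28
tool_pos: [0.52, 0.0932, 0.1403]
tool_rot: [-0.58, 0.405, -0.405, 0.58]
wrist_force: [0.8, 0.4, 0.3]
width: -0.0005
```

Request:
play_rows --rows '[[[-1,0,0,0,0],[-1,0,0,0,0],[-1,0,0,0,0],[-1,0,0,0,0]]]'

```text
time: 7.78
tool_pos: [0.5185, 0.097, 0.1402]
tool_rot: [0.58, -0.405, 0.405, -0.58]
wrist_force: [0.5, 0.2, 0.9]
width: 0.0003
```

Request:
play_rows --rows '[[[-1,0,0,0,0],[-1,0,0,0,0],[-1,0,0,0,0],[-1,0,0,0,0]]]'

```text
time: 8.28
tool_pos: [0.5173, 0.1003, 0.1402]
tool_rot: [0.58, -0.405, 0.405, -0.579]
wrist_force: [0.7, -2.4, -0.2]
width: 0.0001
```

```bash
python3 st.py;  python3 - <<'E'
from h import *
im=cam('scene')['image'][170:250,310:430]
cv2.imwrite('pics/s11.png',cv2.resize(im,(720,480),interpolation=cv2.INTER_CUBIC))
E
```

```text
t 8.275 box mm [-59.8595   8.974  140.2072] turn -0.0005311188308685258 F [ 0.6504 -2.4215 -0.2063] Fbox [-0.2224 -2.4974 -0.2063] w 0.00014982493930094015 [ 0.0846  0.0578  1.5311 -0.001   1.5524  1.3048]
```

View pics/s11.png

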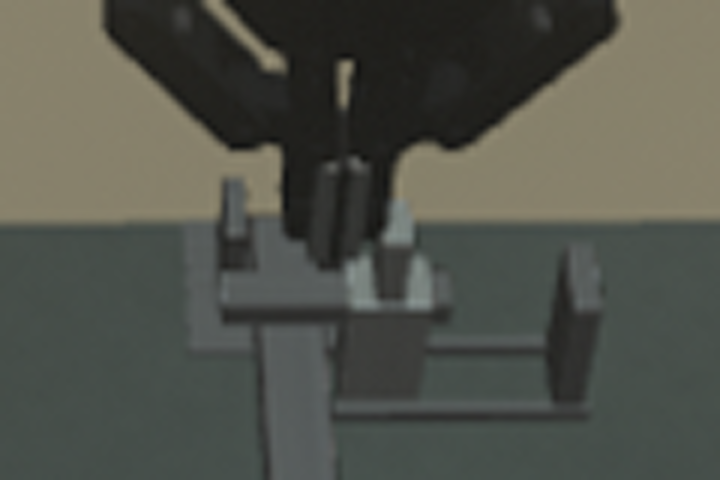

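Request:
play_rows --rows '[[[-1,0,0,0,0],[-1,0,0,0,0],[-1,0,0,0,0],[-1,0,0,0,0],[-1,0,0,0,0],[-1,0,0,0,0],[-1,0,0,0,0],[-1,0,0,0,0]]]'

```text
time: 9.32
tool_pos: [0.5145, 0.1083, 0.1402]
tool_rot: [-0.58, 0.405, -0.405, 0.58]
wrist_force: [1.6, -2.0, -0.3]
width: 0.0001
```

```bash
python3 st.py;  python3 - <<'E'
from h import *
im=cam('scene')['image'][170:250,310:430]
cv2.imwrite('pics/s12.png',cv2.resize(im,(720,480),interpolation=cv2.INTER_CUBIC))
E
```

```text
t 9.325 box mm [-59.8062  17.3864 140.2283] turn -0.00040835588663760855 F [ 1.5894 -2.037  -0.2692] Fbox [ 0.7917 -2.4594 -0.2692] w 0.00013677221047378842 [ 0.0996  0.0551  1.5339 -0.0001  1.5524  1.3196]
```

View pics/s12.png

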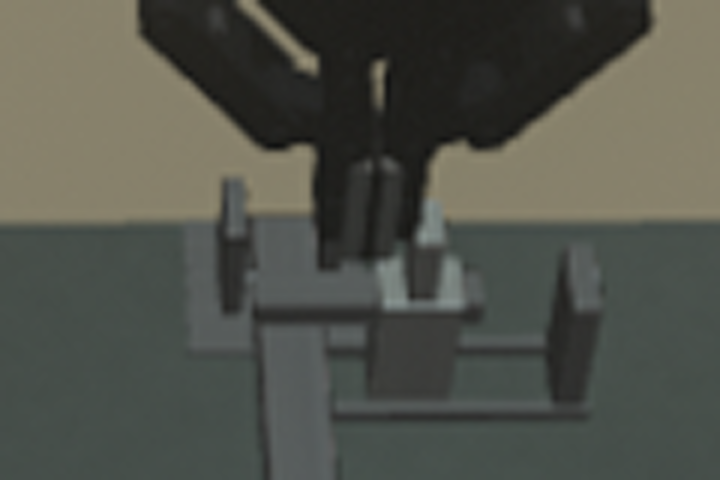

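Request:
play_rows --rows '[[[-1,0,0,0,0],[-1,0,0,0,0],[-1,0,0,0,0],[-1,0,0,0,0],[-1,0,0,0,0],[-1,0,0,0,0],[-1,0,0,0,0],[-1,0,0,0,0]]]'

```text
time: 10.38
tool_pos: [0.5117, 0.1158, 0.1402]
tool_rot: [-0.58, 0.405, -0.405, 0.58]
wrist_force: [1.3, -2.8, -1.3]
width: 0.0002
```

Request:
play_rows --rows '[[[-1,0,0,0,0],[-1,0,0,0,0],[-1,0,0,0,0],[-1,0,0,0,0],[-1,0,0,0,0],[-1,0,0,0,0]]]'

```text
time: 11.12
tool_pos: [0.5096, 0.1214, 0.1402]
tool_rot: [0.58, -0.405, 0.405, -0.58]
wrist_force: [2.2, -3.1, -1.0]
width: 0.0001
```

```bash
python3 st.py;  python3 - <<'E'
from h import *
im=cam('scene')['image'][170:250,310:430]
cv2.imwrite('pics/s13.png',cv2.resize(im,(720,480),interpolation=cv2.INTER_CUBIC))
E
```

```text
t 11.125 box mm [-59.8023  31.3948 140.2039] turn -0.0003674568134311221 F [ 2.1779 -3.0918 -1.0485] Fbox [ 0.9814 -3.6523 -1.0485] w 8.56575884307666e-05 [ 0.1257  0.0511  1.5381 -0.0001  1.5522  1.3457]
```

View pics/s13.png

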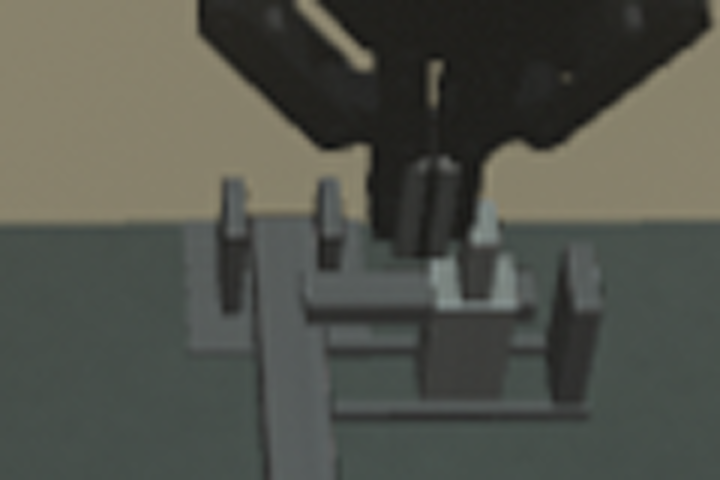

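Request:
play_rows --rows '[[[-1,0,0,0,0],[-1,0,0,0,0],[-1,0,0,0,0],[-0.5,0,0,0,0],[-0.5,0,0,0,0]]]'

```text
time: 11.8
tool_pos: [0.5083, 0.1251, 0.1402]
tool_rot: [0.58, -0.405, 0.405, -0.58]
wrist_force: [2.3, -2.4, -1.5]
width: 0.0
```

Request:
play_rows --rows '[[[-0.5,0,0,0,0],[-0.5,0,0,0,0]]]'

```text
time: 12.05
tool_pos: [0.5079, 0.126, 0.1402]
tool_rot: [0.58, -0.405, 0.405, -0.58]
wrist_force: [2.2, -2.8, 0.3]
width: -0.0001
```

Request:
play_rows --rows '[[[-0.5,0,0,0,0],[-0.5,0,0,0,0]]]'

```text
time: 12.3
tool_pos: [0.5076, 0.127, 0.1402]
tool_rot: [-0.58, 0.405, -0.405, 0.58]
wrist_force: [2.5, -1.8, -0.0]
width: 0.0002
```

```bash
python3 st.py;  python3 - <<'E'
from h import *
im=cam('scene')['image'][170:250,310:430]
cv2.imwrite('pics/s14.png',cv2.resize(im,(720,480),interpolation=cv2.INTER_CUBIC))
E
```

```text
t 12.3 box mm [-59.8024  37.3383 140.2363] turn -0.00046622101194843444 F [ 2.4784 -1.8125 -0.0022] Fbox [ 1.7036 -2.5545 -0.0022] w 0.00017273442391784426 [ 0.1368  0.0496  1.5396 -0.0001  1.5522  1.3569]
```

View pics/s14.png

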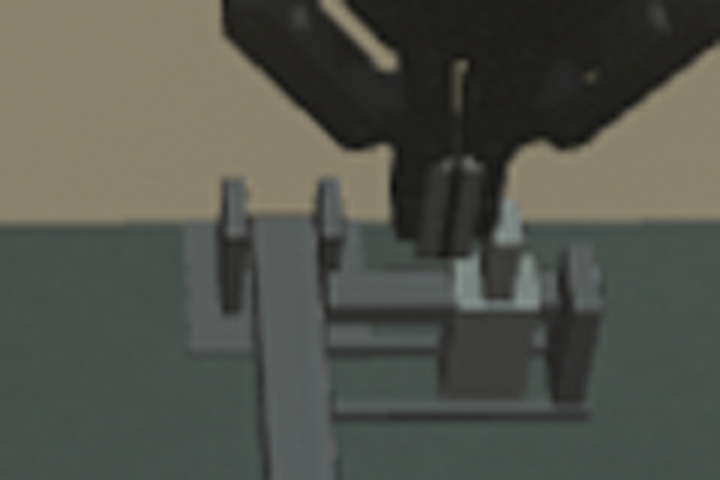

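Request:
play_rows --rows '[[[-0.5,0,0,0,0],[-0.5,0,0,0,0]]]'

```text
time: 12.6
tool_pos: [0.5072, 0.1279, 0.1402]
tool_rot: [0.58, -0.405, 0.405, -0.58]
wrist_force: [1.6, -2.8, 0.0]
width: -0.0002
```

Request:
play_rows --rows '[[[-0.5,0,0,0,0],[-0.5,0,0,0,0]]]'

```text
time: 12.85
tool_pos: [0.5069, 0.1289, 0.1402]
tool_rot: [-0.58, 0.405, -0.405, 0.58]
wrist_force: [2.1, -2.2, -0.5]
width: -0.0
```

Request:
play_rows --rows '[[[-0.4,0,0,0,0],[-0.4,0,0,0,0]]]'

```text
time: 13.1
tool_pos: [0.5068, 0.1291, 0.1402]
tool_rot: [0.58, -0.405, 0.406, -0.579]
wrist_force: [2.6, -4.1, -0.3]
width: 0.0001
```

Request:
play_rows --rows '[[[4,0,0,0,0],[4,0,0,0,0],[0,-30,0,0,0],[0,-30,0,0,45],[16,0,26,0,45],[16,0,25,0,45],[0,0,0,0,45],[0,0,0,0,45]]]'

```text
time: 14.1
tool_pos: [0.5675, 0.1099, 0.1998]
tool_rot: [0.58, -0.406, 0.404, -0.579]
wrist_force: [-1.1, 0.6, -0.3]
width: 0.0452
```

```bash
python3 st.py;  python3 - <<'E'
from h import *
c=cam('scene'); im=c['image'][150:270,300:460]
cv2.imwrite('pics/s15.png',cv2.convertScaleAbs(cv2.resize(im,(800,600),interpolation=cv2.INTER_CUBIC),alpha=1.5))
print(r.landmark_of('scene','lever_grip'),r.landmark_of('scene','tab_post'))
E
```

```text
t 14.1 box mm [ -9.4333   0.6519 199.8068] turn -0.00017445759792505594 F [-1.0914  0.5647 -0.3217] Fbox [-0.8305  0.9057 -0.3217] w 0.045172712816644145 [0.0927 0.1521 1.3096 0.0007 1.6815 1.3126]
[{'uv': [362.2, 249.2], 'score': 0.85}] [{'uv': [394.1, 209.5], 'score': 0.92}]
```

View pics/s15.png

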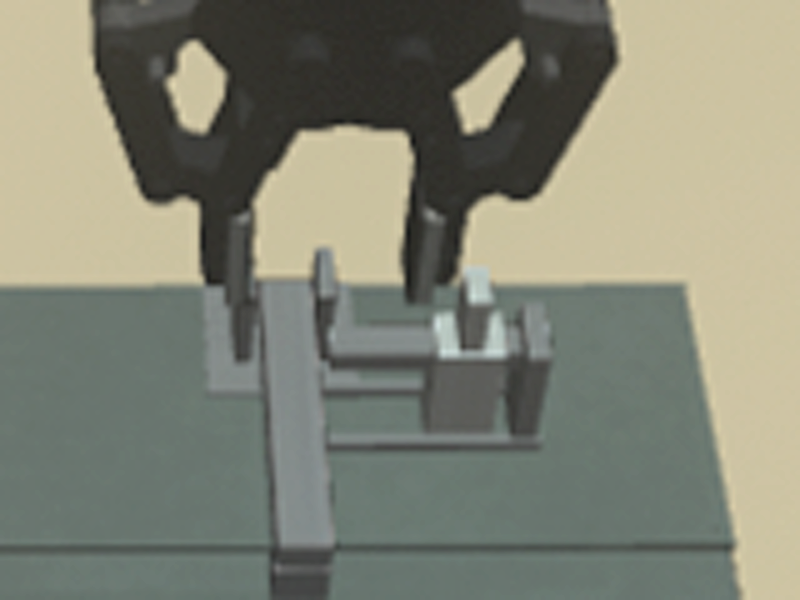

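Request:
play_rows --rows '[[[0,25,0,0,45],[0,25,0,0,45],[0,20,0,0,45],[0,12,0,0,45],[0,0,0,0,45]]]'

```text
time: 14.88
tool_pos: [0.5674, 0.1097, 0.1175]
tool_rot: [0.58, -0.405, 0.405, -0.579]
wrist_force: [-0.4, -0.2, 0.7]
width: 0.0451
```

```bash
python3 st.py;  python3 - <<'E'
from h import *
c=cam('scene'); im=c['image'][170:290,300:460]
cv2.imwrite('pics/s16.png',cv2.convertScaleAbs(cv2.resize(im,(800,600),interpolation=cv2.INTER_CUBIC),alpha=1.8))
E
```

```text
t 14.875 box mm [ -9.5902   0.488  117.4699] turn -0.00013086084293580224 F [-0.394  -0.2175  0.6981] Fbox [-0.4448 -0.0687  0.6981] w 0.04507659264719151 [ 0.0928  0.1829  1.4383 -0.      1.5222  1.3125]
```

View pics/s16.png

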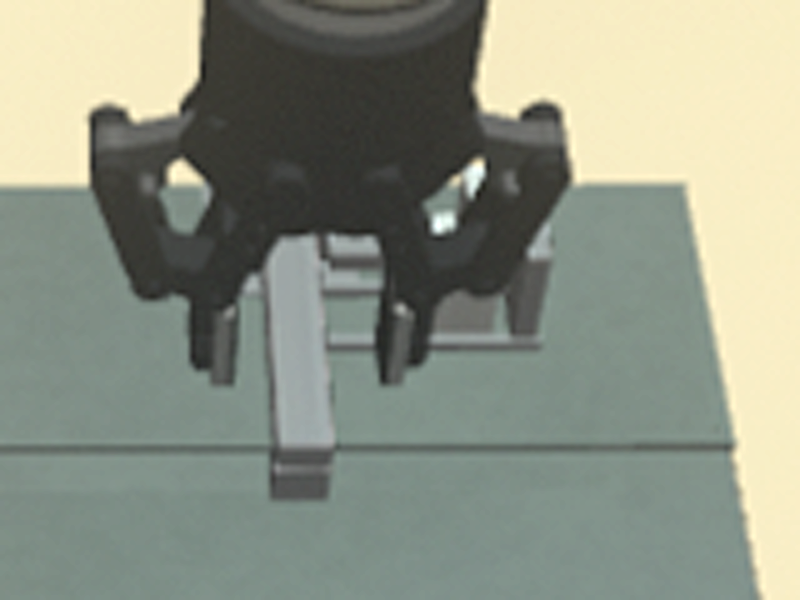

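Request:
play_rows --rows '[[[2,8,0,0,45],[0,6,0,0,45],[0,4,0,0,45],[0,0,0,0,30],[0,0,0,0,14],[0,0,0,0,14],[0,0,0,0,14]]]' --grip_force 35

```text
time: 15.8
tool_pos: [0.5684, 0.1091, 0.1003]
tool_rot: [-0.579, 0.406, -0.404, 0.58]
wrist_force: [-3.1, 5.8, -0.1]
width: 0.0175
```

```bash
python3 st.py;  python3 - <<'E'
from h import *
c=cam('scene'); im=c['image'][170:290,300:460]
cv2.imwrite('pics/s17.png',cv2.convertScaleAbs(cv2.resize(im,(800,600),interpolation=cv2.INTER_CUBIC),alpha=1.8))
E
```

```text
t 15.8 box mm [ -8.8265  -0.3601 100.3061] turn 0.0002580242743327786 F [-3.1087  5.7542 -0.0835] Fbox [-0.9393  6.4725 -0.0835] w 0.017515381167518832 [0.0902 0.1939 1.4603 0.0025 1.488  1.3094]
```

View pics/s17.png

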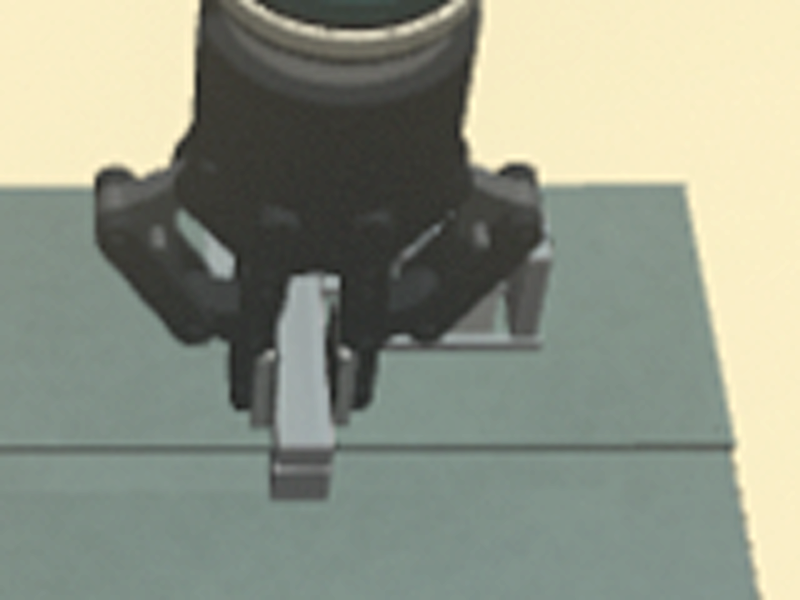

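Request:
play_rows --rows '[[[-1,1,0,0,14],[0,1,0,0,14],[0,0.6,0,0,14]]]'

```text
time: 16.23
tool_pos: [0.5685, 0.1091, 0.1001]
tool_rot: [-0.579, 0.405, -0.405, 0.58]
wrist_force: [-6.6, 3.5, 10.3]
width: 0.017
```

Request:
play_rows --rows '[[[0,-2.6,0,0,14],[0,-1.5,0,0,14],[0,-1.5,0,0,14]]]'

```text
time: 16.6
tool_pos: [0.5683, 0.1091, 0.1019]
tool_rot: [0.58, -0.406, 0.405, -0.58]
wrist_force: [0.1, 5.4, -6.5]
width: 0.0171
```

```bash
python3 st.py
```

```text
t 16.6 box mm [ -8.9531  -0.3768 101.8668] turn -0.00033951855314095234 F [ 0.1394  5.438  -6.4815] Fbox [ 2.0017  5.0581 -6.4815] w 0.017115760121601722 [0.0911 0.1931 1.458  0.0008 1.4915 1.311 ]
```

Request:
play_rows --rows '[[[-0.5,-1.5,0,0,14],[-0.5,-1.5,0,0,14]]]'

```text
time: 16.85
tool_pos: [0.5678, 0.1089, 0.1053]
tool_rot: [0.58, -0.405, 0.405, -0.579]
wrist_force: [-2.2, 1.3, -5.5]
width: 0.017
```

Request:
play_rows --rows '[[[0,-1.5,-0.4,0,14],[0,-1.5,0,0,14]]]'

```text
time: 17.1
tool_pos: [0.5671, 0.1087, 0.1088]
tool_rot: [0.58, -0.405, 0.405, -0.579]
wrist_force: [-2.4, 1.4, -6.1]
width: 0.017
```

Request:
play_rows --rows '[[[0,-8.5,-1.3,0,14],[0,-8.3,-2.1,0,14],[0,-8.1,-3,0,14],[0,-7.7,-3.7,0,14]]]'

```text
time: 17.6
tool_pos: [0.5573, 0.1052, 0.1416]
tool_rot: [0.58, -0.406, 0.405, -0.579]
wrist_force: [-4.8, -1.7, -9.0]
width: 0.017
```

```bash
python3 st.py;  python3 - <<'E'
from h import *
c=cam('scene'); im=c['image'][150:270,300:460]
cv2.imwrite('pics/s18.png',cv2.convertScaleAbs(cv2.resize(im,(800,600),interpolation=cv2.INTER_CUBIC),alpha=1.8))
E
```

```text
t 17.6 box mm [-20.5787  -0.2009 141.608 ] turn -0.0007294675783584066 F [-4.7858 -1.7101 -8.9802] Fbox [-5.082   0.0407 -8.9802] w 0.016977620082260926 [ 0.0874  0.1478  1.43   -0.0011  1.5661  1.3077]
```

View pics/s18.png

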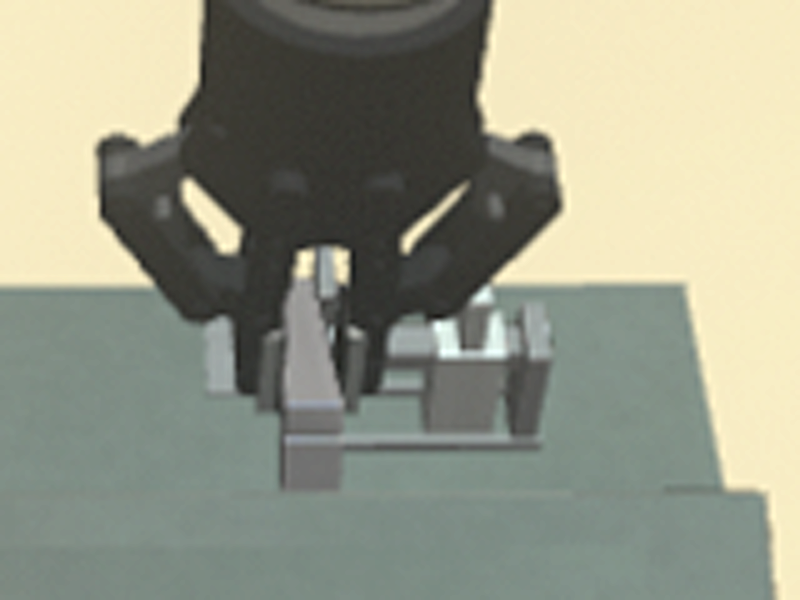

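Request:
play_rows --rows '[[[0,-7.3,-4.5,0,14],[0,-6.8,-5.2,0,14],[0,-6.3,-5.9,0,14],[0,-5.7,-6.5,0,14],[0,-5,-7,0,14],[0,-4.3,-7.4,0,14]]]'

```text
time: 18.4
tool_pos: [0.5248, 0.0936, 0.1784]
tool_rot: [-0.579, 0.404, -0.406, 0.581]
wrist_force: [1.6, -0.4, -9.2]
width: 0.0167
```

Request:
play_rows --rows '[[[0,-3.5,-7.9,0,14],[0,-2.7,-8.2,0,14],[0,-1.9,-8.4,0,14],[0,-1,-8.5,0,14]]]'

```text
time: 18.9
tool_pos: [0.494, 0.0824, 0.1883]
tool_rot: [-0.578, 0.404, -0.406, 0.581]
wrist_force: [5.2, 1.5, -0.1]
width: 0.0161
```

```bash
python3 st.py;  python3 - <<'E'
from h import *
c=cam('scene'); im=c['image'][120:270,280:480]
cv2.imwrite('pics/s19.png',cv2.convertScaleAbs(cv2.resize(im,(800,600),interpolation=cv2.INTER_CUBIC),alpha=1.8))
E
```

```text
t 18.9 box mm [-87.9342   0.1269 188.2611] turn -0.00019036166417687696 F [ 5.1535  1.5172 -0.062 ] Fbox [ 5.3609 -0.3483 -0.062 ] w 0.016055945672328178 [ 0.0514 -0.0227  1.5172  0.0008  1.6422  1.2712]
```

View pics/s19.png

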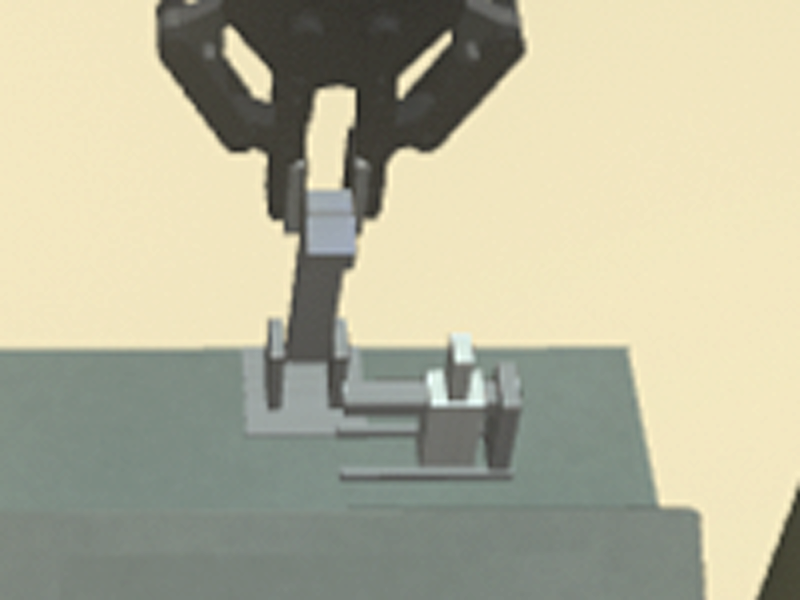

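Request:
play_rows --rows '[[[0,-0.2,-8.6,0,14],[0,0.7,-8.6,0,14],[0,1.5,-8.5,0,14],[0,1,-3,0,14],[0,0,0,0,14]]]'

```text
time: 19.58
tool_pos: [0.4651, 0.072, 0.1824]
tool_rot: [0.58, -0.406, 0.404, -0.579]
wrist_force: [0.4, -0.8, 0.5]
width: 0.0143
```

```bash
python3 st.py;  python3 - <<'E'
from h import *
c=cam('scene'); im=c['image'][120:270,280:480]
cv2.imwrite('pics/s20.png',cv2.convertScaleAbs(cv2.resize(im,(800,600),interpolation=cv2.INTER_CUBIC),alpha=1.8))
E
```

```text
t 19.575 box mm [-118.6473    0.3034  182.3881] turn -0.0006358065976102168 F [ 0.3669 -0.7643  0.4596] Fbox [ 0.0816 -0.8438  0.4596] w 0.014315991885782874 [ 0.0332 -0.0832  1.5865 -0.0003  1.6409  1.2534]
```

View pics/s20.png

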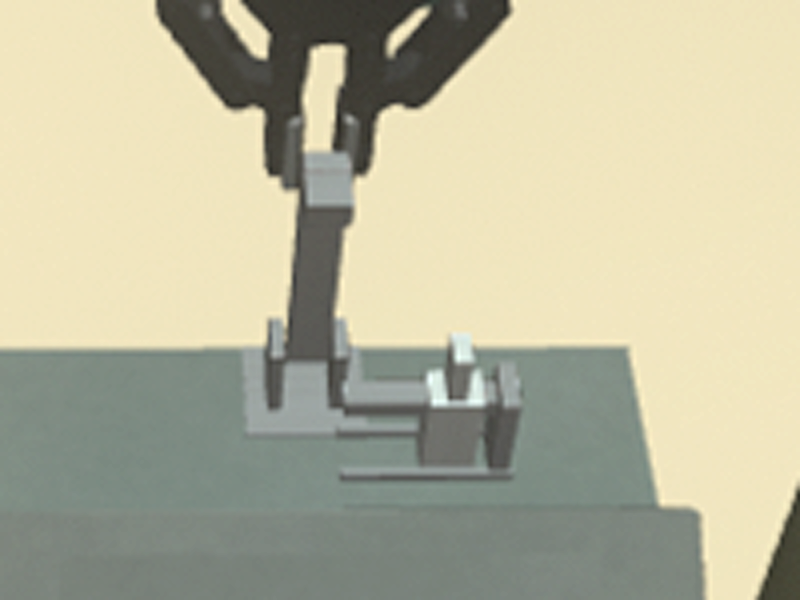

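Run:
```python
from h import *
np.set_printoptions(precision=1,suppress=True)
c=cam('scene')
for th in(1.3,1.4,1.5,1.57,1.65,1.75,1.9):
    e=np.array([np.cos(th),0,np.sin(th)]);n=np.array([-np.sin(th),0,np.cos(th)]);o=np.array([-95,0,134.])
    P=[o+110*e+6*n,o+110*e-6*n,o+110*e-24*n,o+98*e-24*n]
    print(th,[((proj(c,T(p/1000))[0]-[280,120])*4).tolist() and np.round((proj(c,T(p/1000))[0]-[280,120])*4) for p in P])
t=cam('top'); cv2.imwrite('pics/t20.png',t['image'])
z=c['image'][145:205,330:400]; cv2.imwrite('pics/s21.png',cv2.convertScaleAbs(cv2.resize(z,(700,600),interpolation=cv2.INTER_CUBIC),alpha=2))
```

```text
1.3 [array([328., 201.]), array([330., 230.]), array([332., 273.]), array([329., 289.])]
1.4 [array([326., 177.]), array([328., 204.]), array([331., 244.]), array([328., 263.])]
1.5 [array([324., 155.]), array([326., 179.]), array([330., 216.]), array([327., 238.])]
1.57 [array([323., 142.]), array([325., 164.]), array([329., 197.]), array([326., 221.])]
1.65 [array([321., 127.]), array([324., 147.]), array([327., 178.]), array([325., 203.])]
1.75 [array([319., 112.]), array([321., 129.]), array([325., 155.]), array([323., 182.])]
1.9 [array([315.,  95.]), array([318., 107.]), array([322., 125.]), array([321., 155.])]
```

View pics/s21.png

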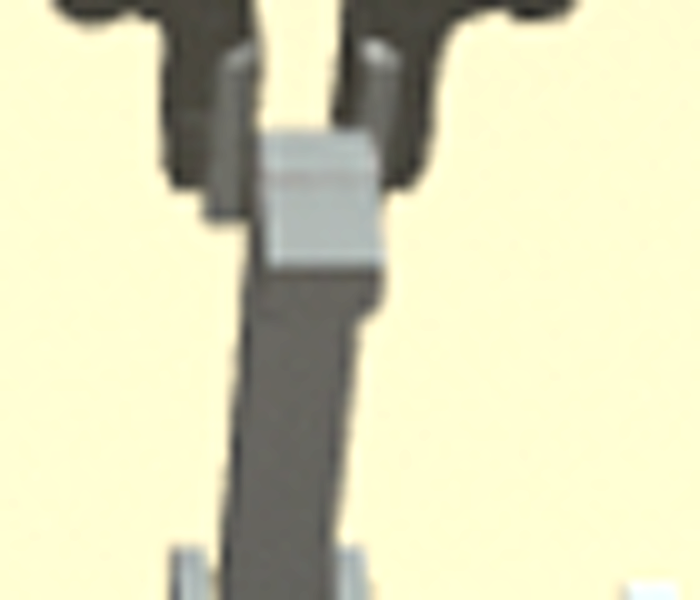

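View pics/t20.png

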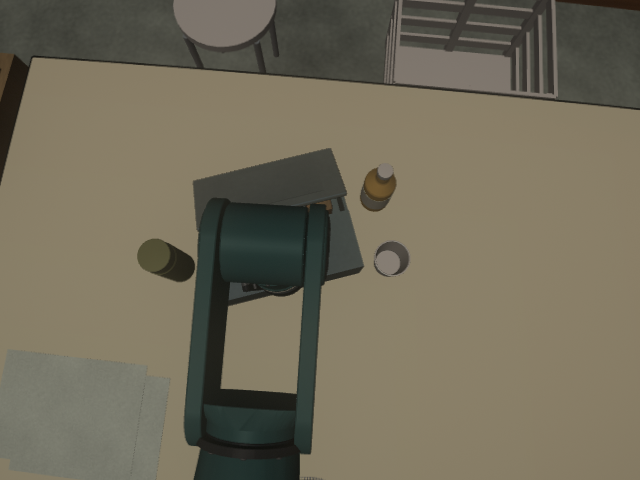

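Request:
play_rows --rows '[[[0,-30,0,0,14],[0,-35,0,0,0],[0,0,30,0,0],[0,0,30,0,0],[0,0,25,0,0],[0,30,0,0,0],[0,25,0,0,0],[0,0,0,0,0]]]'

```text
time: 20.72
tool_pos: [0.5446, 0.1014, 0.1903]
tool_rot: [0.581, -0.407, 0.403, -0.578]
wrist_force: [-0.7, -0.2, -0.0]
width: 0.0003
```

```bash
python3 st.py;  python3 - <<'E'
from h import *
c=cam('scene'); im=c['image'][120:270,280:480]
cv2.imwrite('pics/s22.png',cv2.convertScaleAbs(cv2.resize(im,(800,600),interpolation=cv2.INTER_CUBIC),alpha=1.8))
E
```

```text
t 20.725 box mm [-33.9117   0.5705 190.2687] turn -0.00025101845992276045 F [-0.6677 -0.165  -0.0386] Fbox [-0.6837  0.0748 -0.0386] w 0.00030351936335349164 [ 0.0818  0.1043  1.3817 -0.0001  1.662   1.3016]
```

View pics/s22.png

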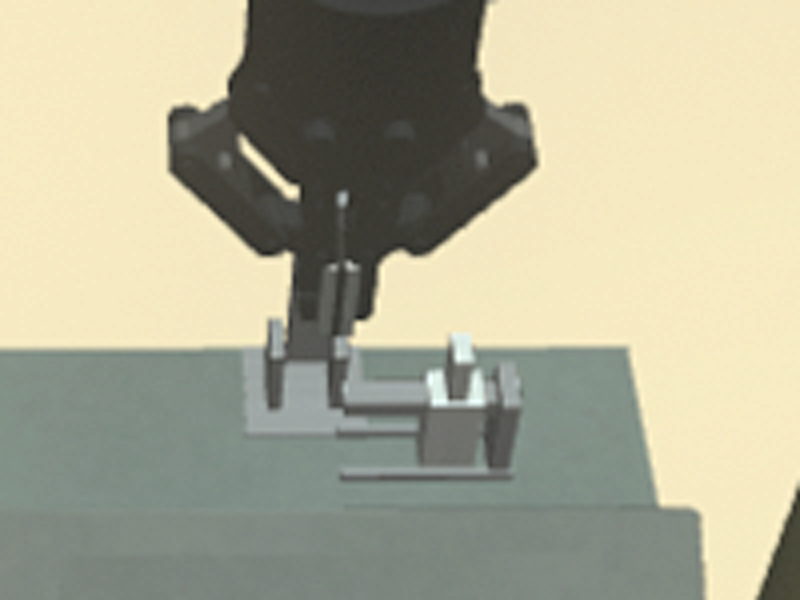

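Request:
play_rows --rows '[[[0,0,-10,0,0],[0,0,-8,0,0],[0,0,-4,0,0],[0,0,-4,0,0],[0,0,-4,0,0],[0,0,-4,0,0]]]'

```text
time: 21.52
tool_pos: [0.5142, 0.0897, 0.1937]
tool_rot: [-0.579, 0.405, -0.405, 0.58]
wrist_force: [1.3, 0.9, 1.8]
width: -0.0002
```

Request:
play_rows --rows '[[[0,0,-4,0,0],[0,0,-4,0,0],[0,0,-4,0,0]]]'

```text
time: 21.9
tool_pos: [0.5025, 0.0855, 0.1932]
tool_rot: [0.58, -0.405, 0.405, -0.579]
wrist_force: [1.7, 1.1, 1.5]
width: -0.0001
```

```bash
python3 st.py;  python3 - <<'E'
from h import *
c=cam('scene'); im=c['image'][120:270,280:480]
cv2.imwrite('pics/s23.png',cv2.convertScaleAbs(cv2.resize(im,(800,600),interpolation=cv2.INTER_CUBIC),alpha=1.8))
E
```

```text
t 21.9 box mm [-78.8768   0.1587 193.1873] turn -0.00039019689222382953 F [1.6828 1.1251 1.4533] Fbox [1.9672 0.4775 1.4533] w -5.927934882343645e-05 [ 0.0574  0.0001  1.4849 -0.0001  1.6568  1.2773]
```

View pics/s23.png

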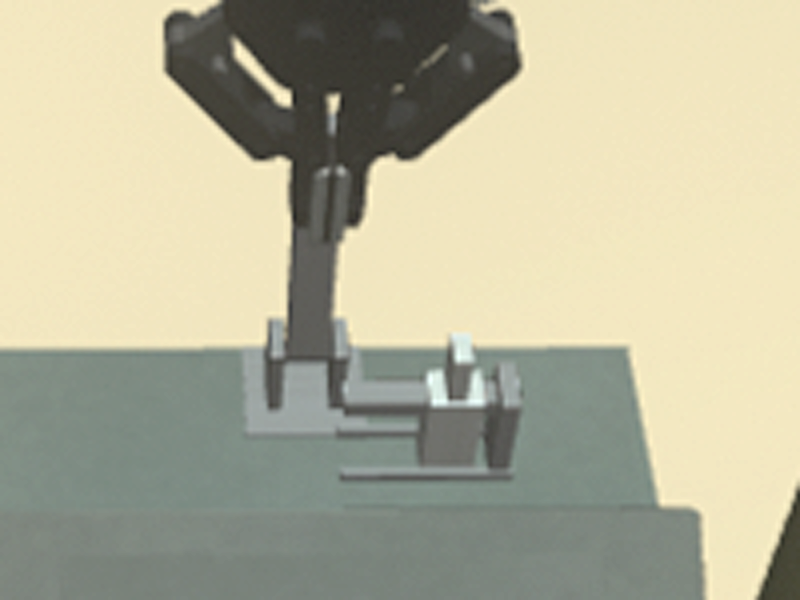

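Request:
play_rows --rows '[[[0,0,-3,0,0],[0,0,-3,0,0],[0,0,-3,0,0]]]'

```text
time: 22.32
tool_pos: [0.494, 0.0825, 0.193]
tool_rot: [0.58, -0.405, 0.405, -0.579]
wrist_force: [1.4, 0.9, -0.2]
width: 0.0001
```

Request:
play_rows --rows '[[[0,0,8,0,0],[0,0,25,0,0],[0,-30,20,0,0],[0,-40,0,0,0],[0,-40,0,0,0],[0,0,0,0,0]]]'

```text
time: 23.08
tool_pos: [0.5456, 0.1009, 0.3073]
tool_rot: [-0.578, 0.403, -0.407, 0.581]
wrist_force: [-0.2, -0.6, -0.3]
width: -0.0001
```

```bash
python3 st.py;  python3 - <<'E'
from h import *
c=cam('scene'); im=c['image'][120:270,280:480]
cv2.imwrite('pics/s24.png',cv2.convertScaleAbs(cv2.resize(im,(800,600),interpolation=cv2.INTER_CUBIC),alpha=1.8))
cv2.imwrite('pics/s24f.png',c['image'])
E
```

```text
t 23.075 box mm [-33.0824  -0.2602 307.3316] turn -0.0004284274664454761 F [-0.2376 -0.6393 -0.2747] Fbox [-0.4431 -0.5185 -0.2747] w -9.067429544134961e-05 [ 0.0809  0.0962  1.1604 -0.0004  1.8781  1.3008]
```

View pics/s24.png

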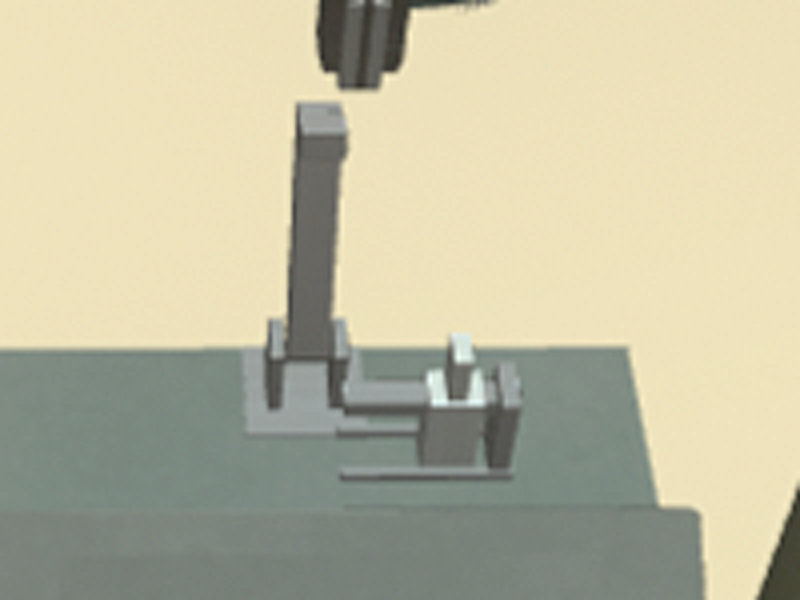

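View pics/s24f.png

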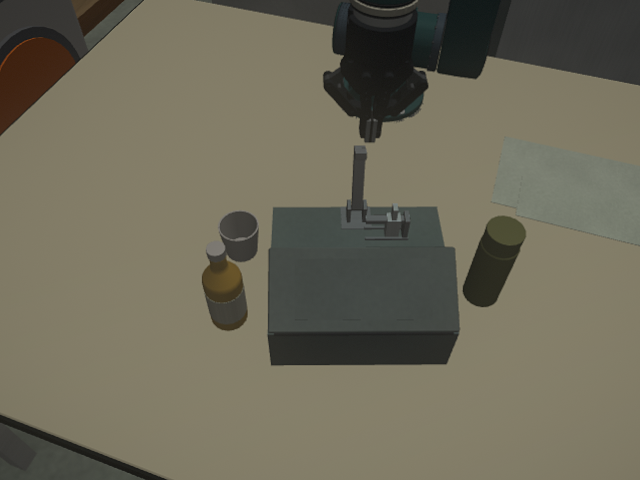

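Run:
```python
from h import *
r.sign_off(); print(r.get_state()['time'])
```

```text
the job is handed in; nothing more can be done
the job is handed in; nothing more can be done
```

The box is open and the job is handed in, at about 23 s on the robot's clock. The tab is slid clear, the lever is past upright, the lid is up, and the robot is touching nothing.

- **Tab:** I pushed its post with closed fingers about 31 mm, slowly, until the motion stalled at the stop. The readings I took showed at most about 5 N, against the 16 N limit.
- **Lever:** I gripped and lifted it at about 6 to 9 N. The pads slipped off near upright, so I pushed it the rest of the way with closed fingers at about 2 N. In the last picture it stands at about 1.8 rad.
- **Lid and bystanders:** The last picture shows the lid raised and the bottle, flask and cup standing where they were.

**What disagreed or went wrong:**
- **Tool height:** the cameras showed the fingertips about 20 mm higher than the reported TCP height. Moving to a reported height below the bar's top without contact agreed with the cameras, so I corrected for it.
- **Wrong direction:** before lifting, I briefly pressed the lever down with about 10 N because of a sign mistake. The tab was already clear of the lever, and I saw no effect.

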